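Shut and latch the recycling caddy

ROBOT

A 6-joint arm with a two-finger parallel gripper is mounted at the origin on the work surface. World frame = base frame: x ahead of the robot, y to its left, z up, the work surface at z = 0. Lengths are in mm, angles in rad, forces in N, time in s.
With the tool pointing down it reaches from about 300 to 775 mm from the base axis. Payload 14.6 kg.
Tool frame: the origin (TCP) lies at the very end of the fingers, on their centre line; the grasp point (between the pads) lies 19 mm behind it; z points along the fingers, y is the line along which they close (so a half turn about z gives the same grasp; the last joint's range is limited). The gripper opens to 94 mm and grips with 3 to 60 N. Pads are 16 mm wide; open, the fingers measure 119 mm over their backs; the gripper's body (75 mm by 177 mm) begins 78 mm behind the grasp point.
Start: joints at [1.074, 0.3, 1.521, -0, 1.321, -0.067], TCP at [229.175, 499.968, 205.446] pointing down, gripper open.
Joint ranges: [-3.03, 3.03], [-0.79, 2.21], [0.23, 2.52], [-1.04, 4.18], [0, 3.07], [-2.55, 2.55]. Speed limits (rad/s): [2.22, 2.22, 2.57, 3.14, 3.14, 3.14].

INTERFACE

Orientations are given as [roll, pitch, yaw] about the fixed x, y, z axes, in that order (R = Rz(yaw) Ry(pitch) Rx(roll)).
In Python, from cell import manip gives the robot as it stands. The module is installed in compiled form; this text tells all that it offers.
- The arm moves only by the shell command python3 -m inch 'ROWS' [FORCE]. ROWS is JSON, a list of rows, each an object of numbers: "gripper": the opening, from 0 (shut) to 1 (fully open); "dx", "dy", "dz": the shift along the world's x, y, z in m; "wx", "wy", "wz": the turn, a rotation vector about the world's x, y, z in degrees. A call has exactly 5 rows; each row is the pose to reach, as a shift and turn from the pose commanded when the call began; what a row does not reach only later rows make up. A row lasts 1/12 s, in which the tool goes at most 41.7 mm and 7.16 degrees, less where a joint would pass 70% of its speed; a pose out of reach is approached as far as the arm can. A call with a gripper value outside its range is refused whole. The fingers move at their own pace and stop on an object; FORCE is the grip in N (left out, the last holds). Time passes only in rows, so rows that repeat a pose let the fingers close, or fill a call up. It gives the time, the measured TCP pose, the force, the opening and the grip force at its end, in the units of the state.
- manip.read_state(): the state, without advancing time (a new reading comes with each control period).
- manip.camera(name): name is "scene" or "top" or "wrist"; returns the picture (420x560x3 uint8, blue, green, red); there is no depth.
- manip.camera_info(name): a dict with "camera_matrix" (3x3 intrinsics, pixels), "D" ([k1, k2, p1, p2, k3] as OpenCV has them; the pictures are not rectified), "R" (3x3) and "t" (3): a world point X has camera coordinates R X + t; the wrist camera has in their place "tool_from_camera" (4x4, takes a point from camera to tool coordinates, whose origin is the TCP and whose axes are the flange's). Camera axes: x right, y down, z forward; pixel columns grow to the right and rows downward; lengths in mm; the calibration is good to about 2 mm. A picture is of the moment at which its call begins: read the wrist's pose just before it. camera_info takes no time and is no camera call.
- manip.sign_off(): hands the job in; it is judged then, once.
The state is a dict: "clock": time; "joints": joint angles; "qd": joint speeds; "effort": joint torques, N m; "eef_pos": TCP position; "eef_rot": TCP orientation; "wrist_force": force on the tool from outside, world axes, zero at the start; "moment": the same for the moment, N m; "finger_gap": finger opening in mm; "finger_force": force on a finger pad.
Only numpy, scipy, OpenCV 4.12 (cv2) and the standard library are available. Lean on these libraries where they do the work, as an engineer would, in place of code of your own. Each camera call takes 0.05 s, during which the arm holds its last target. There are 200 camera calls.

TASK

The wind is getting up on the balcony: push the recycling caddy's tilt-out bin fully shut, then flip the latch lever on top of the caddy over towards the front until it snaps past centre and its hook holds the bin. Do it only by pushing with the fingers: do not pinch or lift anything, and leave the bottle, the can, the ashtray and the cap catcher where they stand.

Things in the scene. Friction and masses are not known exactly. Their poses are not given: they have to be found in the camera images.
- caddy: grey plastic tabletop recycling caddy, a box 180 deep (x) x 280 wide (y) x 200 high, fixed to the table. Origin at the centre of its underside, on the table; x points from its front to its back, z up. The front (shell's edge at x = -90 mm) faces the robot, turned up to 20 degrees
- bin (a joint): angle of the tilt-out bin, rad: 0 = fully shut, front panel flush with the front of the caddy; grows as its top tilts out towards the front (0.55 at most). It hinges along its lower front edge (line at x = -86, z = 16 mm in the caddy's frame, along y) and stays where it is left; 2 to 5 N on the upper half of the front panel moves it. It starts 0.2 to 0.42 open
- bin_top (a point): middle of the top outer edge of the bin's front panel, 178 mm from the hinge line; with the bin shut it lies at x = -90, y = 0, z = 194 mm in the caddy's frame
- bin_front: the bin's flat grey front panel, 266 wide x 178 high x 4 thick, its outer face 4 mm in front of the hinge line when shut, a moulded three-arrow mark on it. Origin on the hinge line, mid-width; moves with the bin, z up along the panel
- bin_tub: the open-topped tub behind the front panel, 256 wide x 135 deep x 110 to 170 high, a few crushed cans in it; moves with the bin. Origin as bin_front
- latch (a joint): latch lever angle, rad: 0 = thrown back (open, as it starts), tab leaning 0.5 to the back; 1.0 = latched, tab leaning 0.5 to the front, its 24 mm wide hook hanging 15 mm down over the front panel. A spring drives it from the middle (0.5, tab upright) to the nearer end: 4 to 6 N on the tab starts it, none at the middle. If the bin is over 10 mm open at its top the hook misses it, then blocks it
- latch_hinge (a point): middle of the lever's hinge pin, which runs along the caddy's y axis on two lugs (reaching to y = +-32 mm and to z = 225 mm) on the caddy's top: x = -55, y = 0, z = 215 mm in the caddy's frame
- latch_tip (a point): middle of the top edge of the lever's tab, 68 mm from the hinge pin; the tab is a plate 46 mm wide and 10 mm thick. Thrown back, it stands 60 mm above and 33 mm behind the pin; behind it the caddy's flat top (z = 200 mm) is bare
- tab_front: front half of the black rubber grip on the tab: a facing 36 x 46 x 2 mm on the front side and a strip on the tab's -y edge; moves with the lever (origin on the hinge pin)
- tab_back: back half of the rubber grip: a facing 36 x 46 x 2 mm on the back side of the tab and a strip on its +y edge; moves with the lever (origin on the hinge pin)
- bottle: empty green glass bottle, 72 mm diameter, 238 mm high, standing beside the caddy; origin at the centre of its foot
- can: crushed aluminium can, 66 mm diameter, 50 mm high, in front of the caddy to one side; origin at the centre of its foot
- ashtray: white ceramic ashtray, 112 mm diameter, 30 mm high, in front of the caddy to one side; origin at the centre of its foot
- catcher: open stainless bottle cap catcher, 60 x 90 x 80 mm high, with a wire opener at its front rim, standing beside the caddy; origin at the centre of its foot

How it is judged:
By the outcome, as a careful person would: the job done as asked, in the order asked, and still so for the second after the job is handed in, with the robot touching nothing.
It also fails if it takes over 42 s, if anything falls off the work surface, if the arm or the gripper's body presses on something with over 40 N, if the wrist force passes 120 N, or if a joint passes its speed limit or range.

## Working session

There is one attempt and no reset: what is moved stays moved. The work goes in short steps, Python scripts to look and compute and a shell command to move; the robot and the scene stay as the last step left them, time stands still between calls to the robot, and variables do not carry over. Pictures are saved under pics/ and viewed, at most 10 in all, crops included, and the job is handed in when it is done.

```bash
mkdir -p pics; cat > h.py <<'E'
import numpy as np, cv2
from cell import manip
def ray(name,px):
    i=manip.camera_info(name); K=np.array(i["camera_matrix"]);D=np.array(i["D"])
    n=cv2.undistortPoints(np.array([[px]],float),K,D)[0,0]
    R=np.array(i["R"]);t=np.array(i["t"]).ravel()
    d=R.T@np.array([n[0],n[1],1]); return -R.T@t,d/np.linalg.norm(d)
def onz(name,px,z):
    o,d=ray(name,px); return o+d*(z-o[2])/d[2]
def tri(p1,p2,a="scene",b="top"):
    o1,d1=ray(a,p1);o2,d2=ray(b,p2)
    s=np.linalg.lstsq(np.c_[d1,-d2],o2-o1,rcond=None)[0]
    A=o1+s[0]*d1;B=o2+s[1]*d2
    return (A+B)/2,np.linalg.norm(A-B)
def proj(name,X):
    i=manip.camera_info(name);R=np.array(i["R"]);t=np.array(i["t"],float)
    return cv2.projectPoints(np.array(X,float).reshape(-1,3),cv2.Rodrigues(R)[0],t.reshape(3,1),np.array(i["camera_matrix"]),np.array(i["D"],float))[0][:,0]
E
python3 - <<'E'
from h import *
for n in("scene","top"):
    im=manip.camera(n); cv2.imwrite(f"pics/{n}0.png",im)
    cv2.imwrite(f"pics/{n}0b.png",cv2.resize(im,(800,600),interpolation=cv2.INTER_CUBIC))
    print(n,ray(n,(280,210)))
print(manip.read_state())
E
```

```text
scene (array([ 494.39780402, -300.33644459, 1143.63028789]), array([ 0.08324711,  0.30624451, -0.94830597]))
top (array([ 329.56123009,   30.38320886, 1376.44595229]), array([ 0.19336845,  0.00662821, -0.98110382]))
{'clock': 0.1, 'joints': array([ 1.07440809e+00,  3.00362702e-01,  1.52149054e+00,  3.36326694e-05,
        1.32072306e+00, -6.65697398e-02]), 'qd': array([-1.95105424e-05, -2.31454194e-03,  1.41865560e-04, -1.70542750e-03,
       -1.34257844e-03, -4.17289100e-04]), 'effort': array([-8.02985069e-04, -5.32642794e+01, -3.53286660e+01,  7.08655547e-02,
        2.35187646e-02, -7.51257880e-05]), 'eef_pos': array([229.05841045, 499.78037568, 204.98409929]), 'eef_rot': array([-3.14061336e+00, -9.79386359e-05,  2.71176577e+00]), 'wrist_force': array([-0.59493629,  0.49890326,  0.20542562]), 'moment': array([ 0.0294915 , -0.00645177, -0.00035467]), 'finger_force': 0.0, 'finger_gap': 93.67739328667278}
```

View pics/scene0b.png

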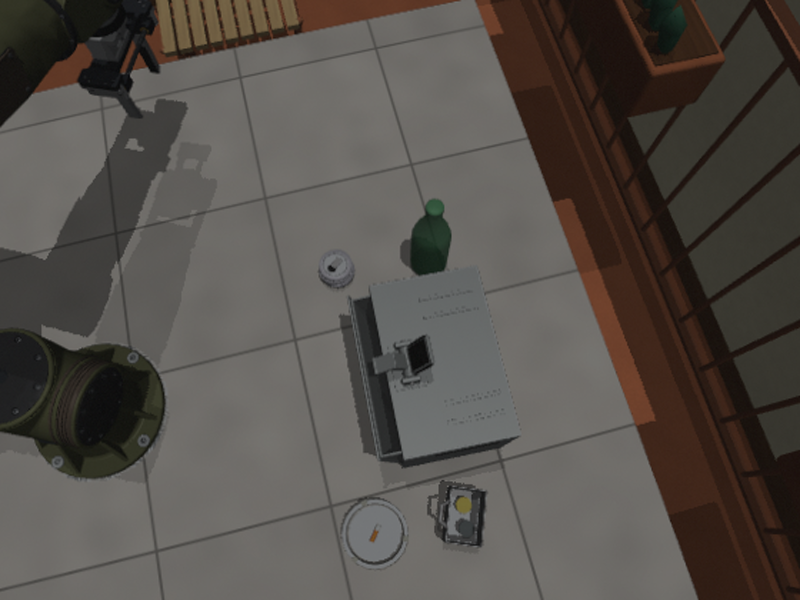

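View pics/top0b.png

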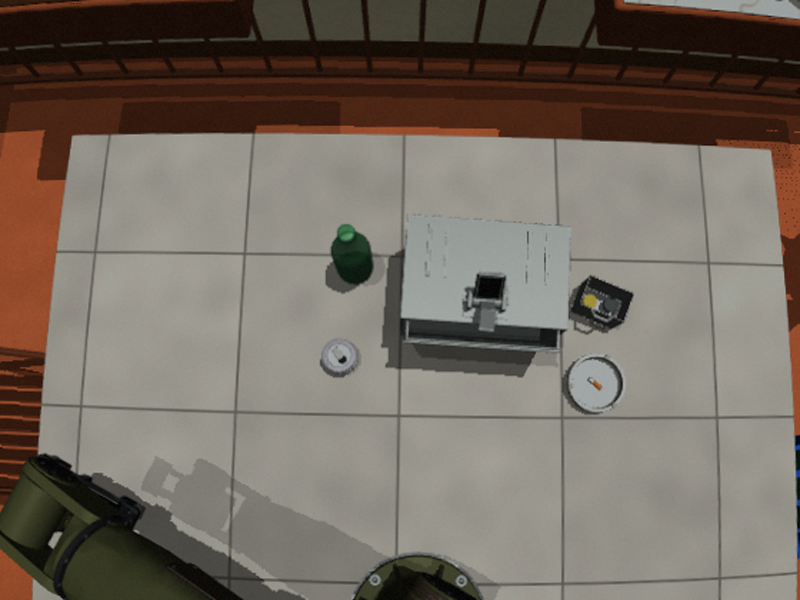

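Scene picture: the caddy's top has corners near (371,286), (478,267), (519,437) and (403,462), and the lever tab is at about (418,354). Top picture: the corners are near (403,320), (408,214), (570,227) and (567,330), the bin edge runs from (405,344) to (559,351), and the tab is at about (489,288). Can and bottle stand on the +y side, ashtray and catcher on the -y side.

```bash
python3 - <<'E'
from h import *
s=1.4286
P={"FL":((371,286),(403,320)),"BL":((478,267),(408,214)),"BR":((519,437),(570,227)),"FR":((403,460),(567,330)),"binL":((351,299),(405,344)),"binR":((383,460),(559,351)),"tabTopL":((428,335),(477,273)),"tabTopR":((433,358),(506,275)),"can":((337,268),(340,357)),"ash":((375,532),(595,383)),"cat":((462,515),(600,303))}
for k,(a,b) in P.items():
    a=np.array(a)/s;b=np.array(b)/s
    X,e=tri(a,b);print(k,X.round(),round(e,1),"z200:",onz("scene",a,200)[:2].round(),onz("top",b,200)[:2].round())
a=cv2.imread("pics/scene0.png")[180:340,230:380];b=cv2.imread("pics/top0.png")[135:260,270:410]
cv2.imwrite("pics/c0.png",np.hstack([cv2.resize(a,(400,427),interpolation=2),cv2.resize(b,(400,357),interpolation=2) if 0 else cv2.copyMakeBorder(cv2.resize(b,(400,357),interpolation=2),0,70,0,0,0)]))
E
```

```text
FL [532.  35. 207.] 11.4 z200: [538.  39.] [528.  33.]
BL [713.  28. 196.] 3.3 z200: [714.  27.] [711.  28.]
BR [ 694. -249.  203.] 1.0 z200: [ 695. -249.] [ 694. -250.]
FR [ 517. -238.  203.] 3.7 z200: [ 519. -237.] [ 516. -240.]
binL [497.  31. 179.] 11.7 z200: [502.  26.] [488.  29.]
binR [ 487. -230.  174.] 7.0 z200: [ 490. -230.] [ 480. -225.]
tabTopL [595. -82. 272.] 4.2 z200: [605. -63.] [610. -90.]
tabTopR [ 588. -123.  300.] 7.9 z200: [ 603. -100.] [ 607. -138.]
can [488. 151.  30.] 7.5 z200: [492.  83.] [465. 135.]
ash [ 445. -330.   26.] 5.1 z200: [ 455. -325.] [ 428. -285.]
cat [ 594. -340.   47.] 2.8 z200: [ 581. -334.] [ 562. -297.]
```

View pics/c0.png

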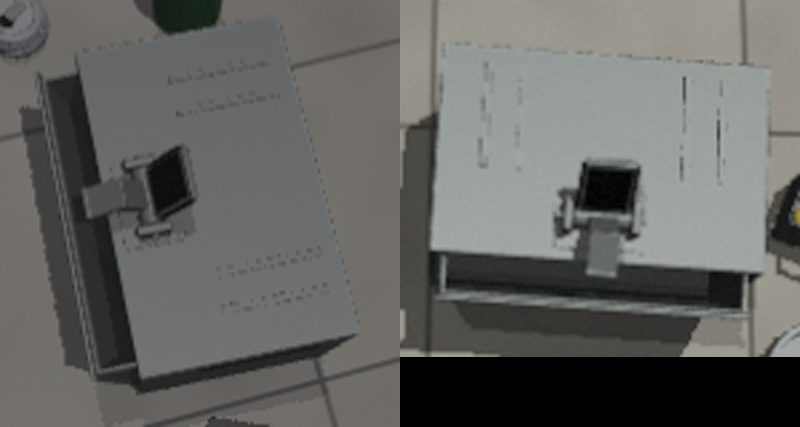

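```bash
python3 - <<'E'
from h import *
S=lambda p:np.array(p)/2.667+[230,180]
T=lambda p:np.array(p)/2.857+[270,135]
P={"FL":((77,56),(31,250)),"BL":((279,20),(42,45)),"BR":((358,332),(370,68)),"FR":((137,378),(363,272)),"binL":((38,75),(36,297)),"binR":((94,376),(345,314)),"tabL":((183,147),(185,160)),"tabR":((195,185),(240,162))}
L=[];
for k,(a,b) in P.items():
    X,e=tri(S(a),T(b));print(k,X.round(),round(e,1))
    if len(L)<4: L.append((onz("scene",S(a),200)[:2]+onz("top",T(b),200)[:2])/2)
L=np.array(L);print(L.round())
m=np.array([[-90,140],[90,140],[90,-140],[-90,-140]],float)
c=L.mean(0);q=L-c
th=np.angle(sum((m[:,0]-1j*m[:,1])*(q[:,0]+1j*q[:,1])))
R=np.array([[np.cos(th),-np.sin(th)],[np.sin(th),np.cos(th)]])
print("c",c,"yaw",th,np.degrees(th),"res",(q-m@R.T).round(1).tolist())
W=lambda x,y,z:np.r_[R@[x,y]+c,z]
for X in [W(-55,0,215),W(-55+33,0,275),W(-90,0,194)]:print(X.round())
def show(n,f,off,sc):
    for k,X in dict(tip=W(-22,0,275),tipL=W(-22,23,275),tipR=W(-22,-23,275)).items():print(n,k,((proj(n,X)[0]-off)*sc).round())
    for b in (.2,.25,.3,.35,.42):
        # outer top edge: 178 along, 4 in front
        x=-86-4*np.cos(b)-178*np.sin(b);z=16+178*np.cos(b)-4*np.sin(b)
        print(n,b,[((proj(n,W(x,y,z))[0]-off)*sc).round().tolist() for y in(133,-133)])
show("scene",0,[230,180],2.667);show("top",0,[270,135],2.857)
E
```

```text
FL [534.  37. 201.] 4.6
BL [715.  30. 185.] 4.4
BR [ 693. -248.  212.] 4.4
FR [ 517. -238.  210.] 1.3
binL [497.  32. 189.] 5.7
binR [ 484. -226.  190.] 1.3
tabL [593. -83. 277.] 2.2
tabR [ 588. -122.  306.] 7.5
[[ 534.   37.]
 [ 711.   28.]
 [ 696. -249.]
 [ 518. -238.]]
c [ 614.53425094 -105.6513129 ] yaw -0.05583300840832622 -3.19899573931553 res [[1.1, -2.4], [-1.2, -1.3], [-0.6, 1.7], [0.7, 2.1]]
[ 560. -103.  215.]
[ 593. -104.  275.]
[ 525. -101.  194.]
scene tip [189. 174.]
scene tipL [183. 146.]
scene tipR [195. 203.]
scene 0.2 [[35.0, 74.0], [92.0, 384.0]]
scene 0.25 [[25.0, 77.0], [82.0, 386.0]]
scene 0.3 [[16.0, 80.0], [72.0, 389.0]]
scene 0.35 [[7.0, 83.0], [61.0, 391.0]]
scene 0.42 [[-5.0, 87.0], [48.0, 394.0]]
top tip [211. 160.]
top tipL [182. 158.]
top tipR [240. 162.]
top 0.2 [[32.0, 293.0], [351.0, 316.0]]
top 0.25 [[31.0, 304.0], [350.0, 327.0]]
top 0.3 [[31.0, 315.0], [349.0, 337.0]]
top 0.35 [[30.0, 325.0], [348.0, 347.0]]
top 0.42 [[29.0, 339.0], [346.0, 362.0]]
```

```bash
python3 -m inch '[{"gripper":0,"dx":0.016,"dy":-0.037,"dz":0,"wz":4.2},{"gripper":0,"dx":0.032,"dy":-0.074,"dz":0,"wz":8.5},{"gripper":0,"dx":0.048,"dy":-0.111,"dz":0,"wz":12.8},{"gripper":0,"dx":0.064,"dy":-0.148,"dz":0,"wz":17},{"gripper":0,"dx":0.08,"dy":-0.183,"dz":0,"wz":21.4}]' 20
python3 -m inch '[{"gripper":0,"dx":0.016,"dy":-0.037},{"gripper":0,"dx":0.032,"dy":-0.074},{"gripper":0,"dx":0.048,"dy":-0.111},{"gripper":0,"dx":0.064,"dy":-0.148},{"gripper":0,"dx":0.08,"dy":-0.183}]'
python3 -m inch '[{"gripper":0,"dx":0.015,"dy":-0.035,"dz":-0.01},{"gripper":0,"dx":0.03,"dy":-0.07,"dz":-0.02},{"gripper":0,"dx":0.045,"dy":-0.105,"dz":-0.04},{"gripper":0,"dx":0.06,"dy":-0.14,"dz":-0.055},{"gripper":0,"dx":0.06,"dy":-0.14,"dz":-0.055}]'
```

```text
validation failed for argument at $[0]...
validation failed for argument at $[0]...
validation failed for argument at $[0]...
```

```bash
python3 -m inch '[{"gripper":0,"dx":0.016,"dy":-0.037,"dz":0,"wx":0,"wy":0,"wz":4.2},{"gripper":0,"dx":0.032,"dy":-0.074,"dz":0,"wx":0,"wy":0,"wz":8.5},{"gripper":0,"dx":0.048,"dy":-0.111,"dz":0,"wx":0,"wy":0,"wz":12.8},{"gripper":0,"dx":0.064,"dy":-0.148,"dz":0,"wx":0,"wy":0,"wz":17},{"gripper":0,"dx":0.08,"dy":-0.183,"dz":0,"wx":0,"wy":0,"wz":21.4}]' 20
```

```text
clock: 0.52
eef_pos: [309.3, 315.0, 205.2]
eef_rot: [-3.141, -0.0, 3.089]
wrist_force: [0.8, 0.9, -0.7]
finger_gap: 64.2
finger_force: 0.0
```

```bash
python3 -m inch '[{"gripper":0,"dx":0.016,"dy":-0.037,"dz":0,"wx":0,"wy":0,"wz":0},{"gripper":0,"dx":0.032,"dy":-0.074,"dz":0,"wx":0,"wy":0,"wz":0},{"gripper":0,"dx":0.048,"dy":-0.111,"dz":0,"wx":0,"wy":0,"wz":0},{"gripper":0,"dx":0.064,"dy":-0.148,"dz":0,"wx":0,"wy":0,"wz":0},{"gripper":0,"dx":0.08,"dy":-0.183,"dz":0,"wx":0,"wy":0,"wz":0}]'
python3 -m inch '[{"gripper":0,"dx":0.015,"dy":-0.035,"dz":-0.01,"wx":0,"wy":0,"wz":0},{"gripper":0,"dx":0.03,"dy":-0.07,"dz":-0.02,"wx":0,"wy":0,"wz":0},{"gripper":0,"dx":0.045,"dy":-0.105,"dz":-0.04,"wx":0,"wy":0,"wz":0},{"gripper":0,"dx":0.06,"dy":-0.14,"dz":-0.055,"wx":0,"wy":0,"wz":0},{"gripper":0,"dx":0.06,"dy":-0.14,"dz":-0.055,"wx":0,"wy":0,"wz":0}]'
```

```text
clock: 0.93
eef_pos: [389.3, 131.9, 205.5]
eef_rot: [3.142, 0.0, 3.085]
wrist_force: [0.1, 1.0, -0.3]
finger_gap: 30.7
finger_force: 0.0
clock: 1.35
eef_pos: [449.3, -10.5, 147.6]
eef_rot: [-3.141, -0.004, 3.081]
wrist_force: [0.4, 0.7, -0.6]
finger_gap: 0.8
finger_force: 0.0
```

```bash
python3 -m inch '[{"gripper":0,"dx":0.012,"dy":0,"dz":0,"wx":0,"wy":0,"wz":0},{"gripper":0,"dx":0.024,"dy":-0.001,"dz":0,"wx":0,"wy":0,"wz":0},{"gripper":0,"dx":0.036,"dy":-0.002,"dz":0,"wx":0,"wy":0,"wz":0},{"gripper":0,"dx":0.044,"dy":-0.002,"dz":0,"wx":0,"wy":0,"wz":0},{"gripper":0,"dx":0.05,"dy":-0.003,"dz":0,"wx":0,"wy":0,"wz":0}]'
python3 -m inch '[{"gripper":0,"dx":0.003,"dy":0,"dz":0,"wx":0,"wy":0,"wz":0},{"gripper":0,"dx":0.006,"dy":0,"dz":0,"wx":0,"wy":0,"wz":0},{"gripper":0,"dx":0.009,"dy":0,"dz":0,"wx":0,"wy":0,"wz":0},{"gripper":0,"dx":0.012,"dy":0,"dz":0,"wx":0,"wy":0,"wz":0},{"gripper":0,"dx":0.014,"dy":0,"dz":0,"wx":0,"wy":0,"wz":0}]'
```

```text
clock: 1.77
eef_pos: [499.5, -8.7, 150.3]
eef_rot: [3.141, -0.001, 3.086]
wrist_force: [-2.1, 0.1, 1.7]
finger_gap: 0.7
finger_force: 1.0
clock: 2.18
eef_pos: [511.9, -9.1, 151.3]
eef_rot: [-3.141, -0.003, 3.083]
wrist_force: [-34.4, 2.8, 22.0]
finger_gap: 0.5
finger_force: 0.8
```

```bash
python3 -m inch '[{"gripper":0,"dx":-0.02,"dy":0,"dz":0,"wx":0,"wy":0,"wz":0},{"gripper":0,"dx":-0.04,"dy":0,"dz":0,"wx":0,"wy":0,"wz":0},{"gripper":0,"dx":-0.08,"dy":0,"dz":0.01,"wx":0,"wy":0,"wz":0},{"gripper":0,"dx":-0.11,"dy":0.03,"dz":0.02,"wx":0,"wy":0,"wz":0},{"gripper":0,"dx":-0.14,"dy":0.06,"dz":0.02,"wx":0,"wy":0,"wz":0}]'
python3 - <<'E'
from h import *
a=manip.camera("scene")[180:340,230:380];b=manip.camera("top")[135:260,270:410]
cv2.imwrite("pics/c1.png",np.hstack([cv2.resize(a,(400,427),interpolation=2),cv2.copyMakeBorder(cv2.resize(b,(400,357),interpolation=2),0,70,0,0,0)]))
E
```

```text
clock: 2.6
eef_pos: [374.1, 49.0, 171.5]
eef_rot: [3.141, 0.002, 3.082]
wrist_force: [0.6, 1.1, 0.6]
finger_gap: 0.5
finger_force: 0.0
```

View pics/c1.png

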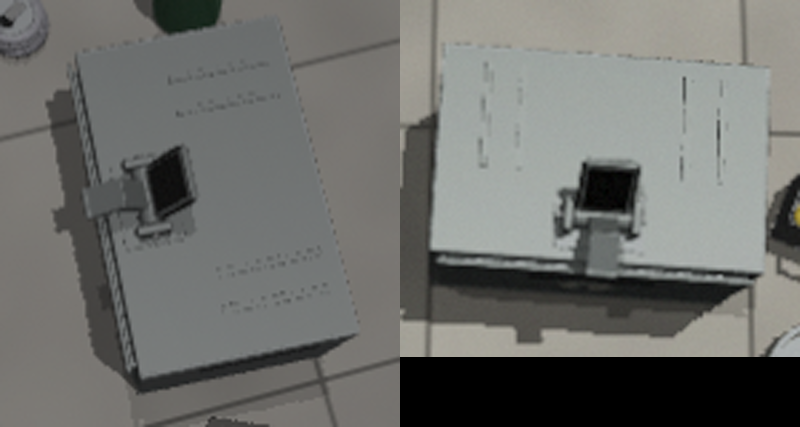

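The bin now looks shut: in the top crop its edge runs from about (437,262) to (752,283), and the lever has not moved. I'll compare that with the edge predicted for small angles.

```bash
python3 - <<'E'
from h import *
th=-.0558;c=np.array([614.5,-105.65]);R=np.array([[np.cos(th),-np.sin(th)],[np.sin(th),np.cos(th)]])
W=lambda x,y,z:np.r_[R@[x,y]+c,z]
for b in (0,.03,.06,.1):
    x=-86-4*np.cos(b)-178*np.sin(b);z=16+178*np.cos(b)-4*np.sin(b)
    for n,o,s in(("scene",[230,180],2.667),("top",[270,135],2.857)):
        print(b,n,[((proj(n,W(x,y,z))[0]-o)*s).round().tolist() for y in(133,-133)])
print(W(10,0,0),W(-60,0,0))
E
```

```text
0 scene [[75.0, 65.0], [136.0, 375.0]]
0 top [[35.0, 251.0], [354.0, 274.0]]
0.03 scene [[69.0, 66.0], [129.0, 376.0]]
0.03 top [[35.0, 257.0], [353.0, 280.0]]
0.06 scene [[63.0, 68.0], [123.0, 377.0]]
0.06 top [[34.0, 263.0], [353.0, 286.0]]
0.1 scene [[55.0, 69.0], [114.0, 379.0]]
0.1 top [[34.0, 272.0], [352.0, 295.0]]
[ 624.48443584 -106.20771048    0.        ] [ 554.59338497 -102.30373714    0.        ]
```

```bash
python3 -m inch '[{"gripper":0,"dx":0.03,"dy":-0.015,"dz":0,"wx":0,"wy":0,"wz":0},{"gripper":0,"dx":0.06,"dy":-0.03,"dz":0,"wx":0,"wy":0,"wz":0},{"gripper":0,"dx":0.09,"dy":-0.045,"dz":-0.005,"wx":0,"wy":0,"wz":0},{"gripper":0,"dx":0.12,"dy":-0.058,"dz":-0.01,"wx":0,"wy":0,"wz":0},{"gripper":0,"dx":0.132,"dy":-0.058,"dz":-0.01,"wx":0,"wy":0,"wz":0}]'
python3 -m inch '[{"gripper":0,"dx":0.001,"dy":0,"dz":0,"wx":0,"wy":0,"wz":0},{"gripper":0,"dx":0.002,"dy":0,"dz":0,"wx":0,"wy":0,"wz":0},{"gripper":0,"dx":0.003,"dy":0,"dz":0,"wx":0,"wy":0,"wz":0},{"gripper":0,"dx":0.004,"dy":0,"dz":0,"wx":0,"wy":0,"wz":0},{"gripper":0,"dx":0.005,"dy":0,"dz":0,"wx":0,"wy":0,"wz":0}]'
```

```text
clock: 3.12
eef_pos: [509.6, -11.1, 159.1]
eef_rot: [-3.141, -0.0, 3.084]
wrist_force: [-0.7, -0.2, -0.5]
finger_gap: 0.5
finger_force: 0.0
clock: 3.53
eef_pos: [511.7, -8.6, 160.9]
eef_rot: [-3.142, 0.001, 3.086]
wrist_force: [-0.3, -0.3, 0.7]
finger_gap: 0.6
finger_force: 0.0
```

```bash
python3 -m inch '[{"gripper":0,"dx":0.001,"dy":0,"dz":0,"wx":0,"wy":0,"wz":0},{"gripper":0,"dx":0.002,"dy":0,"dz":0,"wx":0,"wy":0,"wz":0},{"gripper":0,"dx":0.003,"dy":0,"dz":0,"wx":0,"wy":0,"wz":0},{"gripper":0,"dx":0.003,"dy":0,"dz":0,"wx":0,"wy":0,"wz":0},{"gripper":0,"dx":0.003,"dy":0,"dz":0,"wx":0,"wy":0,"wz":0}]'
```

```text
clock: 3.95
eef_pos: [515.1, -8.9, 160.4]
eef_rot: [-3.142, 0.0, 3.085]
wrist_force: [-0.9, 0.3, 0.2]
finger_gap: 0.5
finger_force: 0.1
```

```bash
python3 -m inch '[{"gripper":0,"dx":0.001,"dy":0,"dz":0,"wx":0,"wy":0,"wz":0},{"gripper":0,"dx":0.002,"dy":0,"dz":0,"wx":0,"wy":0,"wz":0},{"gripper":0,"dx":0.003,"dy":0,"dz":0,"wx":0,"wy":0,"wz":0},{"gripper":0,"dx":0.003,"dy":0,"dz":0,"wx":0,"wy":0,"wz":0},{"gripper":0,"dx":0.003,"dy":0,"dz":0,"wx":0,"wy":0,"wz":0}]'
```

```text
clock: 4.37
eef_pos: [518.2, -8.9, 160.4]
eef_rot: [3.142, 0.0, 3.085]
wrist_force: [0.2, -0.8, 0.3]
finger_gap: 0.7
finger_force: 0.0
```

```bash
python3 -m inch '[{"gripper":0,"dx":0.001,"dy":0,"dz":0,"wx":0,"wy":0,"wz":0},{"gripper":0,"dx":0.002,"dy":0,"dz":0,"wx":0,"wy":0,"wz":0},{"gripper":0,"dx":0.003,"dy":0,"dz":0,"wx":0,"wy":0,"wz":0},{"gripper":0,"dx":0.003,"dy":0,"dz":0,"wx":0,"wy":0,"wz":0},{"gripper":0,"dx":0.003,"dy":0,"dz":0,"wx":0,"wy":0,"wz":0}]'
```

```text
clock: 4.78
eef_pos: [521.1, -8.9, 160.4]
eef_rot: [-3.142, 0.0, 3.085]
wrist_force: [-0.4, -0.3, 0.3]
finger_gap: 0.4
finger_force: 0.7
```

```bash
python3 -m inch '[{"gripper":0,"dx":0.001,"dy":0,"dz":0,"wx":0,"wy":0,"wz":0},{"gripper":0,"dx":0.002,"dy":0,"dz":0,"wx":0,"wy":0,"wz":0},{"gripper":0,"dx":0.003,"dy":0,"dz":0,"wx":0,"wy":0,"wz":0},{"gripper":0,"dx":0.003,"dy":0,"dz":0,"wx":0,"wy":0,"wz":0},{"gripper":0,"dx":0.003,"dy":0,"dz":0,"wx":0,"wy":0,"wz":0}]'
```

```text
clock: 5.2
eef_pos: [521.0, -8.9, 160.4]
eef_rot: [-3.141, -0.008, 3.085]
wrist_force: [-31.1, -1.1, 16.9]
finger_gap: 0.5
finger_force: 15.8
```

```bash
python3 -m inch '[{"gripper":0,"dx":-0.02,"dy":0,"dz":0,"wx":0,"wy":0,"wz":0},{"gripper":0,"dx":-0.05,"dy":0,"dz":0,"wx":0,"wy":0,"wz":0},{"gripper":0,"dx":-0.07,"dy":0,"dz":0.03,"wx":0,"wy":0,"wz":0},{"gripper":0,"dx":-0.07,"dy":0,"dz":0.07,"wx":0,"wy":0,"wz":0},{"gripper":0,"dx":-0.07,"dy":0,"dz":0.11,"wx":0,"wy":0,"wz":0}]'
python3 -m inch '[{"gripper":0,"dx":0,"dy":0,"dz":0.04,"wx":0,"wy":0,"wz":0},{"gripper":0,"dx":0.01,"dy":0,"dz":0.07,"wx":0,"wy":0,"wz":0},{"gripper":0,"dx":0.05,"dy":0,"dz":0.07,"wx":0,"wy":0,"wz":0},{"gripper":0,"dx":0.09,"dy":0,"dz":0.07,"wx":0,"wy":0,"wz":0},{"gripper":0,"dx":0.13,"dy":0,"dz":0.07,"wx":0,"wy":0,"wz":0}]'
python3 - <<'E'
from h import *
a=manip.camera("scene")[180:340,230:380];b=manip.camera("top")[135:260,270:410]
cv2.imwrite("pics/c2.png",np.hstack([cv2.resize(a,(400,427),interpolation=2),cv2.copyMakeBorder(cv2.resize(b,(400,357),interpolation=2),0,70,0,0,0)]))
E
```

```text
clock: 5.62
eef_pos: [452.9, -8.7, 271.9]
eef_rot: [3.141, -0.001, 3.085]
wrist_force: [-0.1, 0.0, 0.2]
finger_gap: 0.4
finger_force: 0.0
clock: 6.03
eef_pos: [585.7, -8.7, 341.3]
eef_rot: [3.141, 0.002, 3.085]
wrist_force: [-0.3, -1.0, 0.4]
finger_gap: 0.5
finger_force: 0.0
```

View pics/c2.png

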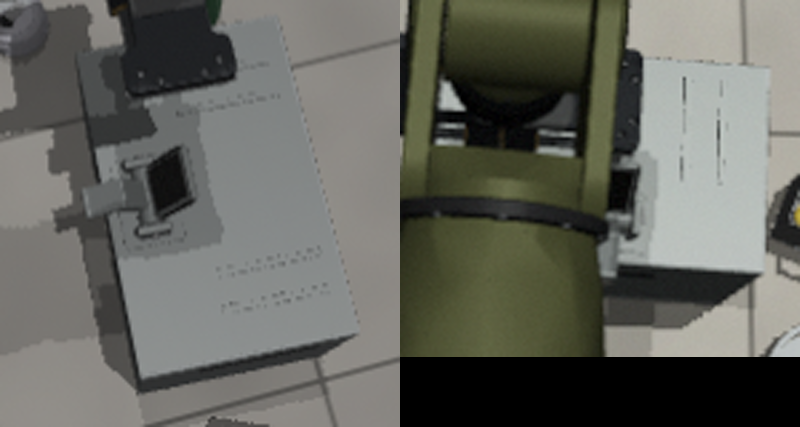

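The bin is now flush: no gap shows along the front edge from (80,55) to (140,385) in the scene crop, and the lever is still thrown back. Next I move behind the tab and lower.

```bash
python3 -m inch '[{"gripper":0,"dx":0.027,"dy":-0.025,"dz":0,"wx":0,"wy":0,"wz":0},{"gripper":0,"dx":0.055,"dy":-0.05,"dz":0,"wx":0,"wy":0,"wz":0},{"gripper":0,"dx":0.055,"dy":-0.075,"dz":0,"wx":0,"wy":0,"wz":0},{"gripper":0,"dx":0.055,"dy":-0.098,"dz":0,"wx":0,"wy":0,"wz":0},{"gripper":0,"dx":0.055,"dy":-0.098,"dz":-0.03,"wx":0,"wy":0,"wz":0}]'
python3 -m inch '[{"gripper":0,"dx":0,"dy":0,"dz":-0.02,"wx":0,"wy":0,"wz":0},{"gripper":0,"dx":0,"dy":0,"dz":-0.04,"wx":0,"wy":0,"wz":0},{"gripper":0,"dx":0,"dy":0,"dz":-0.055,"wx":0,"wy":0,"wz":0},{"gripper":0,"dx":0,"dy":0,"dz":-0.064,"wx":0,"wy":0,"wz":0},{"gripper":0,"dx":0,"dy":0,"dz":-0.064,"wx":0,"wy":0,"wz":0}]'
```

```text
clock: 6.55
eef_pos: [639.9, -110.9, 315.0]
eef_rot: [-3.14, 0.008, 3.082]
wrist_force: [1.7, 0.2, -0.3]
finger_gap: 0.4
finger_force: 0.0
clock: 6.97
eef_pos: [638.4, -106.7, 244.9]
eef_rot: [3.141, -0.002, 3.085]
wrist_force: [0.8, 1.1, -0.2]
finger_gap: 0.3
finger_force: 0.0
```

```bash
python3 -m inch '[{"gripper":0,"dx":-0.01,"dy":0,"dz":0,"wx":0,"wy":0,"wz":0},{"gripper":0,"dx":-0.02,"dy":0.001,"dz":0,"wx":0,"wy":0,"wz":0},{"gripper":0,"dx":-0.03,"dy":0.002,"dz":0,"wx":0,"wy":0,"wz":0},{"gripper":0,"dx":-0.038,"dy":0.002,"dz":0,"wx":0,"wy":0,"wz":0},{"gripper":0,"dx":-0.045,"dy":0.003,"dz":0,"wx":0,"wy":0,"wz":0}]'
python3 -m inch '[{"gripper":0,"dx":-0.007,"dy":0,"dz":0,"wx":0,"wy":0,"wz":0},{"gripper":0,"dx":-0.014,"dy":0.001,"dz":0,"wx":0,"wy":0,"wz":0},{"gripper":0,"dx":-0.021,"dy":0.001,"dz":0,"wx":0,"wy":0,"wz":0},{"gripper":0,"dx":-0.028,"dy":0.002,"dz":0,"wx":0,"wy":0,"wz":0},{"gripper":0,"dx":-0.033,"dy":0.002,"dz":0,"wx":0,"wy":0,"wz":0}]'
```

```text
clock: 7.38
eef_pos: [594.8, -104.1, 249.2]
eef_rot: [-3.141, 0.006, 3.085]
wrist_force: [6.1, -1.8, 5.1]
finger_gap: 0.5
finger_force: 3.0
clock: 7.8
eef_pos: [560.2, -101.7, 246.5]
eef_rot: [3.142, -0.0, 3.085]
wrist_force: [0.3, 0.5, -0.5]
finger_gap: 0.8
finger_force: 0.0
```

```bash
python3 -m inch '[{"gripper":0,"dx":0.03,"dy":0,"dz":0,"wx":0,"wy":0,"wz":0},{"gripper":0,"dx":0.05,"dy":0,"dz":0.03,"wx":0,"wy":0,"wz":0},{"gripper":0,"dx":0.05,"dy":0,"dz":0.07,"wx":0,"wy":0,"wz":0},{"gripper":0,"dx":0.05,"dy":0.03,"dz":0.1,"wx":0,"wy":0,"wz":0},{"gripper":0,"dx":0.04,"dy":0.065,"dz":0.1,"wx":0,"wy":0,"wz":0}]'
python3 -m inch '[{"gripper":0,"dx":-0.01,"dy":0.035,"dz":0,"wx":0,"wy":0,"wz":0},{"gripper":0,"dx":-0.03,"dy":0.07,"dz":0,"wx":0,"wy":0,"wz":0},{"gripper":0,"dx":-0.05,"dy":0.105,"dz":0,"wx":0,"wy":0,"wz":0},{"gripper":0,"dx":-0.07,"dy":0.14,"dz":0,"wx":0,"wy":0,"wz":0},{"gripper":0,"dx":-0.09,"dy":0.175,"dz":0,"wx":0,"wy":0,"wz":0}]'
python3 -m inch '[{"gripper":0,"dx":-0.02,"dy":0.035,"dz":0,"wx":0,"wy":0,"wz":0},{"gripper":0,"dx":-0.04,"dy":0.07,"dz":0,"wx":0,"wy":0,"wz":0},{"gripper":0,"dx":-0.06,"dy":0.105,"dz":0,"wx":0,"wy":0,"wz":0},{"gripper":0,"dx":-0.08,"dy":0.14,"dz":0,"wx":0,"wy":0,"wz":0},{"gripper":0,"dx":-0.1,"dy":0.16,"dz":0,"wx":0,"wy":0,"wz":0}]'
python3 - <<'E'
from h import *
a=manip.camera("scene")[120:400,200:360];b=manip.camera("top")[135:300,210:450]
cv2.imwrite("pics/c3.png",np.hstack([cv2.resize(a,(320,560),interpolation=2),cv2.copyMakeBorder(cv2.resize(b,(480,330),interpolation=2),0,230,0,0,0)]))
E
```

```text
clock: 8.22
eef_pos: [602.3, -37.8, 351.8]
eef_rot: [-3.141, 0.007, 3.082]
wrist_force: [0.2, 0.6, 1.2]
finger_gap: 0.2
finger_force: 0.0
clock: 8.63
eef_pos: [509.4, 139.4, 346.3]
eef_rot: [-3.141, -0.0, 3.085]
wrist_force: [0.8, 1.8, -0.1]
finger_gap: 0.4
finger_force: 0.0
clock: 9.05
eef_pos: [409.2, 300.4, 346.1]
eef_rot: [-3.141, -0.001, 3.087]
wrist_force: [0.8, 0.6, -0.9]
finger_gap: 0.6
finger_force: 0.0
```

View pics/c3.png

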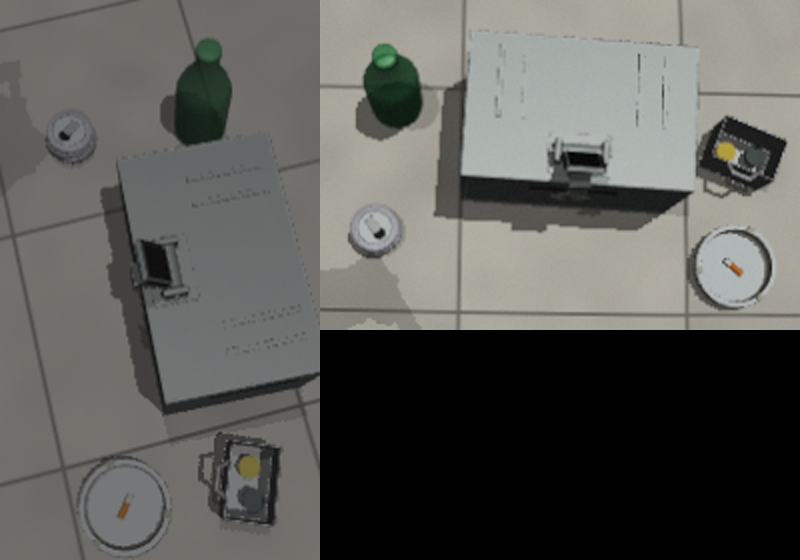

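The tab now leans to the front (about (583,165) in the top part of the picture), the hook hangs over the flush front panel at about (578,187), and the other four things stand where they were. One last check of the tab tip against its predicted place.

```bash
python3 - <<'E'
from h import *
th=-.0558;c=np.array([614.5,-105.65]);R=np.array([[np.cos(th),-np.sin(th)],[np.sin(th),np.cos(th)]])
for a in (.5,.8,1.0):
    l=a-.5
    print(a,[((proj("top",np.r_[R@[-55-68*np.sin(l),y]+c,215+68*np.cos(l)])[0]-[210,135])*2+[320,0]).round().tolist() for y in(23,-23)])
m=[cv2.absdiff(manip.camera("top"),cv2.imread("pics/top0.png")).max(2)>60][0]
print({k:int(m[s].sum()) for k,s in dict(bottle=np.s_[155:200,230:262],can=np.s_[235:265,222:254],ash=np.s_[245:292,394:440],cat=np.s_[190:235,400:445]).items()})
E
```

```text
0.5 [[567.0, 138.0], [608.0, 141.0]]
0.8 [[565.0, 156.0], [607.0, 159.0]]
1.0 [[564.0, 168.0], [605.0, 171.0]]
{'bottle': 0, 'can': 0, 'ash': 0, 'cat': 0}
```

```bash
python3 -c "
from cell import manip
print(manip.sign_off())"
```

```text
the job is handed in; nothing more can be done
None
```

The bin is fully shut and the latch lever is flipped over to the front with its hook over the front panel. The bottle, can, ashtray and cap catcher show no change in the top camera's picture, and the job was handed in at about 9 s on the robot's clock.

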